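Fit the divider in the snack box, then lift the box and hold it level

ROBOT

A 7-joint arm with a two-finger parallel gripper is mounted at the origin on the work surface. World frame = base frame: x ahead of the robot, y to its left, z up, the work surface at z = 0. Lengths are in m, angles in rad, forces in N, time in s.
With the tool pointing down it reaches from about 0.425 to 0.875 m from the base axis. Payload 4.7 kg.
Tool frame: the origin (TCP) lies between the finger pads; the fingertips stand 11 mm ahead of it and the grasp point (between the pads) lies 8 mm behind it; z points along the fingers, y is the line along which they close (so a half turn about z gives the same grasp; the last joint's range is limited). The gripper opens to 85 mm and grips with 20 to 120 N. Pads are 22 mm wide; open, the fingers measure 114 mm over their backs; the gripper's body (76 mm by 85 mm) begins 54 mm behind the grasp point. The pads swing forward as they close: fully open they stand 13 mm farther back than shut.
Start: joints at [-1.245, 0.321, -0.07, 1.45, 0.023, 1.371, -0.057], TCP at [0.199, 0.619, 0.242] pointing down, gripper open.
Joint ranges: [-2.86, 2.86], [-0.3, 2.09], [-1.38, 1.24], [0.06, 2.45], [-1.56, 4.7], [0.09, 2.05], [-2.69, 2.69]. Speed limits (rad/s): [2.57, 2.57, 3.14, 3.14, 3.14, 3.14, 3.14].

INTERFACE

Orientations are given as a unit quaternion [w, x, y, z].
In Python, from station import telemetry, camera, workorder gives the robot as it stands.
- The arm moves only by the tool step_arm, never from a script. Its argument "rows" is a list of rows, each a list of 7 numbers: the shift along the tool's x, y, z scaled (see below), then the turn, a rotation vector about the tool's x, y, z scaled (see below), then the finger opening in mm, from 0 to 85.4. A call has 1 to 12 rows; each row shifts and turns the commanded pose from where the row before left it, along the tool's axes as they then stand; what a row does not reach is not made up. The controller multiplies each number of a shift by 30 mm and each number of a turn by 0.12 rad. A row lasts 1/12 s, in which the tool goes at most 41.7 mm and 7.16 degrees, less where a joint would pass 70% of its speed; a pose out of reach is approached as far as the arm can. A call with a number of a shift or a turn outside -1 to 1 is refused whole. A call with a gripper value outside its range is refused whole. The fingers move at their own pace and stop on an object; "force" is the grip in N (left out, the last holds). Time passes only in rows, so rows that do not move let the fingers close. It gives the time, the measured TCP pose, the force, the opening and the grip force at its end, in the units of the state.
- telemetry.get_obs(): the state, without advancing time (a new reading comes with each control period).
- camera(name): name is "scene" or "top" or "wrist"; returns a dict with "img" (384x512x3 uint8, blue, green, red), "K" (3x3 intrinsics, pixels), "k1" (the pictures are not rectified: a ray, as slopes to the right and down, at radius r is drawn at 1 + k1 r^2 times it, then the intrinsics apply), "eye" and "orientation" of the camera in the world; the wrist camera has in their place "T_tool_cam" (4x4, takes a point from camera to tool coordinates, whose origin is the TCP and whose axes are the flange's). Camera axes: x right, y up, looking along -z (the intrinsics and any distortion apply to the point x, -y, -z); pixel columns grow to the right and rows downward; lengths in m; the calibration is good to about 2 mm. A picture is of the moment at which its call begins: read the wrist's pose just before it. There is no depth.
- workorder.hand_in(): hands the job in; it is judged then, once.
The state is a dict: "clock": time; "joint_pos": joint angles; "joint_velocities": joint speeds; "joint_efforts": joint torques, N m; "position": TCP position; "tool_rot": TCP orientation; "ft_force": force on the tool from outside, world axes, zero at the start; "wrist_torque": the same for the moment, N m; "grip_width": finger opening in m; "gripper_force": force on a finger pad.
Only numpy, scipy, OpenCV 4.12 (cv2) and the standard library are available. Lean on these libraries where they do the work, as an engineer would, in place of code of your own. Each camera call takes 0.05 s, during which the arm holds its last target. There are 200 camera calls.

TASK

Take the yellow divider out of the bamboo drying rack and stand it fully down in the empty slot of the purple snack box, then let go of it. Then take hold of the box itself, lift it about 10 cm above the granite with both dividers in place, keeping it level all the way, and finish holding it there, still and level: do not put it down or let go. Leave the spoon, fork, aluminium container and the lid in the rack where they are.

Things in the scene. Friction and masses are not known exactly. Their poses are not given: they have to be found in the camera images.
- snack_box: Loose purple open snack box, 220 (its x) x 60 (y) x 54 mm high, walls and floor 4 mm, about 0.2 to 0.3 kg. Origin: centre of underside, z up. Pale lilac ribs (6 mm deep, to 44 mm above the underside) on the long inside walls form two slots, at x = -62 (empty) and +62 mm (white divider). The middle is empty: the box can be gripped there from above across its 60 mm width, outside the long walls.
- free_slot (a point): Centre of the empty slot, on the inner floor of the snack box (4 mm above its underside); axes as the box's. The slot is 12 mm wide along x and 52 mm long across y. A divider standing fully down has its origin here.
- used_slot (a point): Centre of the slot that holds the white divider, on the inner floor of the snack box; axes as the box's.
- divider: Loose yellow plastic divider, a plate 8 mm thick (its x), 48 mm wide (its y), 82 mm tall (its z), 30 g, standing on edge in one of the two slots of the rack (it may be either one). Origin: centre of its lower edge. Either face may point either way. In the box its top stands 32 mm above the rim.
- stored_divider: Loose white divider, same shape, size and origin as the yellow one; it stands in the used slot of the snack box and must stay there.
- rack: Fixed bamboo drying rack, 130 mm (its x) x 80 mm (its y), origin at the centre of its underside. Base 10 mm thick; two slots, 12 mm wide, at x = -40 and +40 mm, each between two bars that rise to 35 mm above the granite. The yellow divider stands in one, an aluminium lid in the other; their x runs along the rack's x.
- lid: Loose aluminium container lid, 8 mm thick (its x), 70 mm wide, 58 mm tall, standing in the rack's other slot; origin at the centre of its lower edge. Leave alone.
- container: Loose aluminium open container, 85 mm (x) x 130 mm (y) x 45 mm high, at the far side; origin at the centre of its underside. Leave alone.
- spoon: Loose steel spoon, 170 mm long, lying at one side. Leave alone.
- fork: Loose bamboo fork, about 170 mm long, 6 mm thick, lying at one side. Leave alone.
There are look-alikes about, which are no part of the job. Several things have the shape of the divider; the one meant has the colours described above. Of the things that look like the snack_box, take the one that is nearest to the robot's base at the start.

How it is judged:
On the way, in this order (a step that is already met when the one before it is completed fails the run):
1. the yellow divider stands fully down in the empty slot, let go, with the box still on the granite (distance between divider and free_slot below 0.008 m and angle between the z axis of each of divider, stored_divider and the z axis of snack_box, either way round below 0.15 rad and distance between stored_divider and used_slot below 0.008 m and contact force between the fingers and divider below 0.2 N and height (world z) of snack_box below 0.01 m), for 0.2 s.
2. the box is lifted clear, level, with both dividers in place (distance between divider and free_slot below 0.008 m and angle between the z axis of each of divider, stored_divider and the z axis of snack_box, either way round below 0.15 rad and distance between stored_divider and used_slot below 0.008 m and height (world z) of snack_box between 0.07 and 0.15 m and angle between snack_box's own z axis and vertical below 0.1 rad), for 0.2 s.
At the end, for the whole second after the job is handed in: The gripper alone holds the snack box, underside 70 to 150 mm above the granite, level within 0.1 rad, still (under 30 mm/s and 0.15 rad/s); both dividers stand in their slots, lower edge within 8 mm of the slot centre on the box floor, upright in the box within 0.15 rad (all of step 2 and contact force between the fingers and snack_box above 1 N and contact force between snack_box and rack below 0.1 N and contact force between snack_box and container below 0.1 N and contact force between snack_box and table below 0.1 N and linear speed of snack_box below 0.03 m/s and angular speed of snack_box below 0.15 rad/s); the arm keeps its last pose, push and grip.
It fails at once if the snack box is tipped more than 0.25 rad (14 degrees) (angle between snack_box's own z axis and vertical above 0.25 rad).
It fails at once if the lid is moved more than 25 mm (distance of lid from where it was at the start of the episode above 0.025 m).
It fails at once if the container is moved more than 25 mm (distance of container from where it was at the start of the episode above 0.025 m).
It fails at once if the spoon is moved more than 25 mm (distance of spoon from where it was at the start of the episode above 0.025 m).
It fails at once if the fork is moved more than 25 mm (distance of fork from where it was at the start of the episode above 0.025 m).
It also fails if it takes over 64 s, if anything falls off the work surface, if the arm or the gripper's body presses on something with over 40 N, if the wrist force passes 120 N, or if a joint passes its speed limit or range.

## Working session

There is one attempt and no reset: what is moved stays moved. The work goes in short steps, Python scripts to look and compute and a tool call to move; the robot and the scene stay as the last step left them, time stands still between calls to the robot, and variables do not carry over. Pictures are saved under pics/ and viewed, at most 13 in all, crops included, and the job is handed in when it is done.

Besides the shell and the picture viewer there is one more tool, called after "Request:" as a command line: name --pt "numbers of a row" for each row, then --argument value for the rest. step_arm: Moves the arm, as the interface text tells. Shifts and turns lie within -1 to 1; 1 stands for 30 mm of shift or 0.12 rad of turn. Its arguments: {"type":"object","properties":{"rows":{"type":"array"},"force":{"type":"number"}},"required":["rows"]}

```bash
mkdir -p pics
cat > h.py <<'E'
import numpy as np, cv2
from scipy.spatial.transform import Rotation as R
from station import telemetry, camera, workorder
def rot(q): return R.from_quat([q[1],q[2],q[3],q[0]]).as_matrix()
def grab(n):
    o=telemetry.get_obs(); c=camera(n)
    if n=="wrist":
        T=np.array(c["T_tool_cam"]); Rt=rot(o["tool_rot"])
        c["R"]=Rt@T[:3,:3]; c["eye"]=Rt@T[:3,3]+np.array(o["position"])
    else: c["R"]=rot(c["orientation"]); c["eye"]=np.array(c["eye"])
    return c
def und(c,uv):
    k=float(np.ravel(c["k1"])[0])
    return cv2.undistortPoints(np.array(uv,float).reshape(-1,1,2),np.array(c["K"],float),np.array([k,0,0,0.])).reshape(-1,2)
def ray(c,uv):
    n=und(c,uv); return (c["R"]@np.c_[n[:,0],-n[:,1],-np.ones(len(n))].T).T
def onz(c,uv,z):
    d=ray(c,uv); return c["eye"]+d*((z-c["eye"][2])/d[:,2])[:,None]
def proj(c,P):
    p=(np.atleast_2d(P)-c["eye"])@c["R"]; s=np.c_[p[:,0]/-p[:,2],p[:,1]/p[:,2]]
    k=float(np.ravel(c["k1"])[0]); s=s*(1+k*(s**2).sum(1))[:,None]; K=np.array(c["K"])
    return np.c_[K[0,0]*s[:,0]+K[0,2],K[1,1]*s[:,1]+K[1,2]]
E
python3 - <<'E'
from h import *
for n in ("top","scene"):
    c=grab(n); print(n,c["eye"],c["K"],c["k1"],c["R"].round(2).tolist())
    cv2.imwrite(f"pics/{n}.png",c["img"])
o=telemetry.get_obs();print(o["position"],rot(o["tool_rot"]).round(3).tolist(),o["joint_pos"],o["clock"])
E
```

```text
top [ 0.29889317 -0.08637028  1.676961  ] [[467.53769869   0.         255.55872705]
 [  0.         467.53769869 184.36401579]
 [  0.           0.           1.        ]] -0.002279781604044975 [[-0.01, 0.98, -0.2], [-1.0, -0.01, -0.0], [-0.0, 0.2, 0.98]]
scene [1.06156284 0.67816268 1.05789642] [[425.65778659   0.         249.28902801]
 [  0.         425.65778659 189.85818256]
 [  0.           0.           1.        ]] -0.08677250328280264 [[-0.86, -0.39, 0.32], [0.5, -0.66, 0.56], [-0.01, 0.65, 0.76]]
[0.19928963 0.61821864 0.2413341 ] [[-0.952, 0.307, -0.0], [0.307, 0.952, -0.002], [-0.0, -0.002, -1.0]] [-1.24490603  0.3217646  -0.07008495  1.45153016  0.02256497  1.37080175
 -0.05688591] 0.1
```

View pics/top.png

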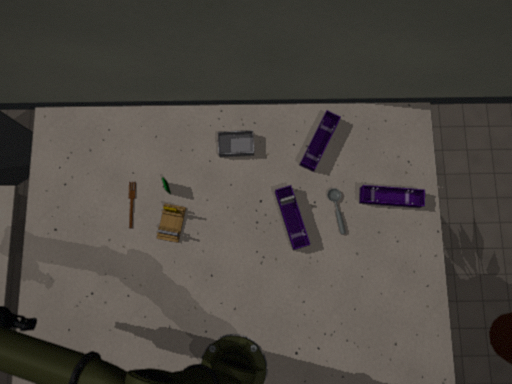

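View pics/scene.png

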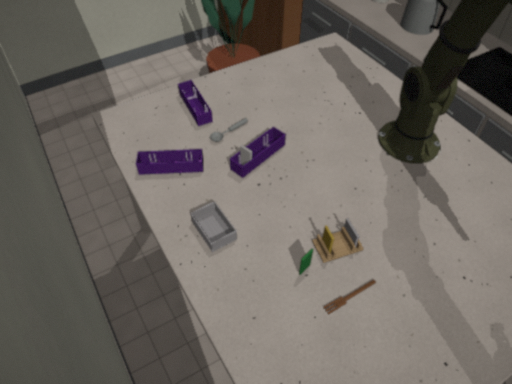

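The top view shows the nearest purple box at about (293,217), with its white divider near (288,197). The rack is at (172,223), with the yellow divider near (175,208) and the lid near (168,237). A green look-alike is at (167,185). The scene view agrees, with the yellow divider at about (328,238).

Run:
```python
from h import *
c=grab("top"); im=c["img"]; hsv=cv2.cvtColor(im,cv2.COLOR_BGR2HSV)
def blobs(m,z,name,amin=8):
    cs,_=cv2.findContours(m.astype(np.uint8),cv2.RETR_EXTERNAL,cv2.CHAIN_APPROX_NONE)
    for k in cs:
        if len(k)<amin: continue
        u=k.reshape(-1,2); P=onz(c,u,z)[:,:2].astype(np.float32)*1000
        r=cv2.minAreaRect(P); b=cv2.boxPoints(r); e=[b[1]-b[0],b[2]-b[1]]; e=max(e,key=np.linalg.norm)
        print(name,u.mean(0).round(1),np.round(r[0],1),np.round(r[1],1),"long axis deg",round(np.degrees(np.arctan2(e[1],e[0])),1))
h,s,v=hsv[...,0],hsv[...,1],hsv[...,2]
blobs((h>125)&(h<160)&(s>100),0.045,"purple",20)
m=(h>10)&(h<30)&(s>80)&(v>60); blobs(m,0.02,"rack/fork",15)
s2=grab("scene");h2=cv2.cvtColor(s2["img"],cv2.COLOR_BGR2HSV)
cr=lambda i,x,y,w,hh,k:cv2.resize(i[y:y+hh,x:x+w],None,fx=k,fy=k,interpolation=cv2.INTER_CUBIC)
a=cr(im,145,165,66,84,6); b=cr(s2["img"],290,205,80,84,5)
d=np.zeros((504,800,3),np.uint8); d[:504,:396]=a; d[:420,398:798]=b
cv2.imwrite("pics/c1.png",d)
```

```text
purple [290.8 214.4] [ 511.2 -207.9] [219.1  62. ] long axis deg 16.6
purple [395.2 195.9] [ 581.  -564.6] [226.6  64.8] long axis deg 85.0
purple [308.7 162.3] [ 707.3 -276. ] [56.3 41.6] long axis deg 61.7
purple [322.8 134.4] [ 811.7 -331. ] [ 57.  178.3] long axis deg -27.5
rack/fork [167.  237.2] [447.8 231.6] [79.1 21.3] long axis deg 79.9
rack/fork [171.6 217.8] [516.5 217.6] [81.7 95.4] long axis deg -10.7
rack/fork [130.9 198.6] [572.9 364. ] [152.6  18.1] long axis deg 2.2
```

View pics/c1.png

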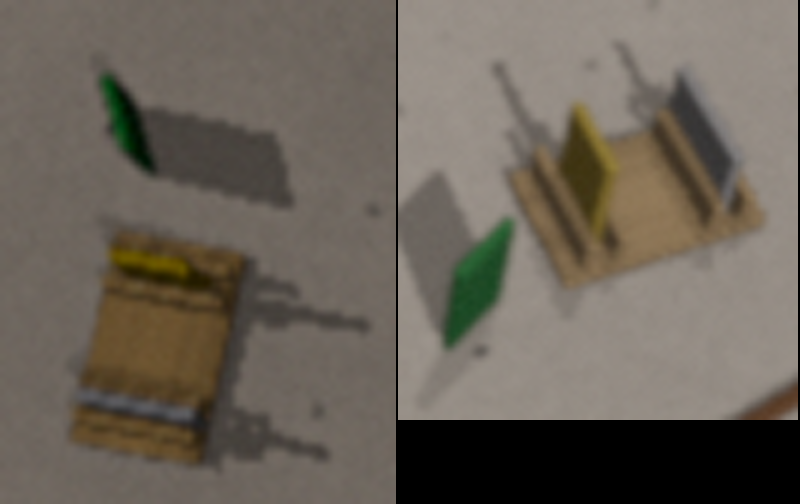

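The yellow divider is in the far slot, at about (0.535, 0.215). The rack's x axis is near -10°, and the green decoy stands about 60 mm beyond it. I'll move above the divider and look from close by.

Request:
step_arm --pt "-0.82 -0.52 0 0 0 0 85" --pt "-0.82 -0.52 0 0 0 0 85" --pt "-0.82 -0.52 0 0 0 0 85" --pt "-0.82 -0.52 0 0 0 0 85" --pt "-0.82 -0.52 0 0 0 0 85" --pt "-0.82 -0.52 0 0 0 0 85" --pt "-0.82 -0.52 0 0 0 0 85" --pt "-0.82 -0.52 0 0 0 0 85" --pt "-0.82 -0.52 0 0 0 0 85"

```text
clock: 0.95
position: [0.3677, 0.4158, 0.2423]
tool_rot: [-0.0, 0.155, 0.988, 0.0]
ft_force: [0.6, 0.2, -0.5]
grip_width: 0.0851
gripper_force: 0.0
```

Request:
step_arm --pt "-0.82 -0.52 0 0 0 0 85" --pt "-0.82 -0.52 0 0 0 0 85" --pt "-0.82 -0.52 0 0 0 0 85" --pt "-0.82 -0.52 0 0 0 0 85" --pt "-0.82 -0.52 0 0 0 0 85" --pt "-0.82 -0.52 0 0 0 0 85" --pt "-0.82 -0.52 0 0 0 0 85" --pt "-0.82 -0.52 0 0 0 0 85" --pt "-0.82 -0.52 0 0 0 0 85"

```text
clock: 1.7
position: [0.5353, 0.2144, 0.2423]
tool_rot: [-0.0, 0.155, 0.988, 0.0]
ft_force: [0.4, -0.1, 0.0]
grip_width: 0.0847
gripper_force: 0.0
```

Request:
step_arm --pt "0 0 0 0 0 1 85" --pt "0 0 0 0 0 1 85" --pt "0 0 0 0 0 1 85" --pt "0 0 0 0 0 1 85" --pt "0 0 0 0 0 1 85" --pt "0 0 0 0 0 1 85" --pt "0 0 0 0 0 1 85" --pt "0 0 0 0 0 1 85" --pt "0 0 0 0 0 1 85" --pt "0 0 0 0 0 1 85" --pt "0 0 0 0 0 1 85" --pt "0 0 0 0 0 1 85"

```text
clock: 2.7
position: [0.5346, 0.2156, 0.2421]
tool_rot: [-0.0, 0.77, 0.638, -0.0]
ft_force: [-0.3, 0.2, -0.2]
grip_width: 0.0849
gripper_force: 0.0
```

Run:
```python
from h import *
o=telemetry.get_obs();c=grab("wrist"); print(o["position"],rot(o["tool_rot"]).round(3).tolist(),o["clock"],c["eye"],c["k1"])
cv2.imwrite("pics/w1.png",c["img"])
```

```text
[0.53458916 0.21555212 0.2421456 ] [[0.186, 0.983, -0.0], [0.983, -0.186, -0.0], [-0.0, -0.0, -1.0]] 2.7 [0.54748591 0.28120293 0.37416421] -0.02982610359019654
```

View pics/w1.png

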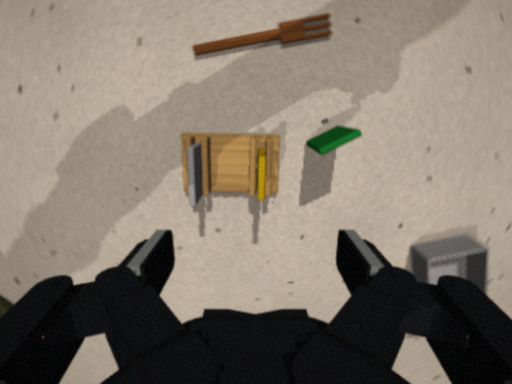

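The wrist view shows the rack at (230,163), the yellow divider at (262,174) and the lid at (195,172). The green decoy is at (334,138), clear of the rack.

```bash
cat >> h.py <<'E'
def rectof(c,m,z,amin=60):
    cs,_=cv2.findContours(m.astype(np.uint8),cv2.RETR_EXTERNAL,cv2.CHAIN_APPROX_NONE)
    for k in cs:
        if cv2.contourArea(k)<amin: continue
        u=k.reshape(-1,2); P=onz(c,u,z)[:,:2].astype(np.float32)*1000
        r=cv2.minAreaRect(P); b=cv2.boxPoints(r); e=max([b[1]-b[0],b[2]-b[1]],key=np.linalg.norm)
        print("z",z,u.mean(0).round(1),np.round(r[0],1),np.round(r[1],1),"ax",round(np.degrees(np.arctan2(e[1],e[0])),1))
E
python3 - <<'E'
from h import *
c=grab("wrist");print(c["R"].round(3).tolist())
h,s,v=cv2.split(cv2.cvtColor(c["img"],cv2.COLOR_BGR2HSV))
for p in ((262,175),(262,155),(262,195),(230,170),(275,160)): print(p,h[p[1],p[0]],s[p[1],p[0]],v[p[1],p[0]])
y=(h>=22)&(h<=34)&(s>170)
rectof(c,y,0.092,20)
w=((h>8)&(h<35)&(s>90)); w[:110]=0
rectof(c,w,0.01); rectof(c,w,0.03)
print(proj(c,[[.535,.215,.092],[.535,.215,.01]]))
E
```

```text
[[0.982, 0.184, 0.052], [-0.191, 0.946, 0.261], [-0.001, -0.266, 0.964]]
(262, 175) 24 236 177
(262, 155) 23 228 134
(262, 195) 23 232 175
(230, 170) 17 136 182
(275, 160) 17 141 146
z 0.092 [260.9 173.7] [541.7 217.6] [55.9  7.9] ax 78.1
z 0.01 [  3.5 307.4] [85.  62.4] [30.5 19.8] ax 30.7
z 0.01 [222.2 163.5] [500.8 214.7] [ 90.5 128.8] ax -11.1
z 0.03 [  3.5 307.4] [110.4  74.4] [28.8 18.7] ax 30.7
z 0.03 [222.2 163.5] [503.4 218.4] [ 85.6 121.8] ax -11.1
[[255.07914694 177.22045196]
 [255.07097852 163.01235888]]
```

Request:
step_arm --pt "0 0.24 0 0 0 0 40" --pt "0 0 0.6 0 0 0 40" --pt "0 0 0.8 0 0 0 40" --pt "0 0 0.8 0 0 0 40" --pt "0 0 0.8 0 0 0 40" --pt "0 0 0.6 0 0 0 40" --pt "0 0 0 0 0 0 40" --pt "0 0 0 0 0 0 40" --pt "0 0 0 0 0 0 40"

```text
clock: 3.55
position: [0.5429, 0.2144, 0.1356]
tool_rot: [0.0, 0.768, 0.641, 0.001]
ft_force: [-0.4, -0.0, -0.4]
grip_width: 0.0402
gripper_force: 0.0
```

Run:
```python
from h import *
o=telemetry.get_obs();c=grab("wrist"); print(o["position"],rot(o["tool_rot"]).round(3).tolist(),o["clock"],o["grip_width"])
cv2.imwrite("pics/w2.png",c["img"])
h,s,v=cv2.split(cv2.cvtColor(c["img"],cv2.COLOR_BGR2HSV))
y=(h>=22)&(h<=34)&(s>190)
rectof(c,y,0.092,20)
P=np.array(o["position"]); print(proj(c,[P,P+[0,0,.092-P[2]]]))
```

```text
[0.54291195 0.21442491 0.13556307] [[0.179, 0.984, 0.002], [0.984, -0.179, 0.001], [0.001, 0.002, -1.0]] 3.55 0.0401541360327283
z 0.092 [252.3 204.7] [542.7 219.7] [59.9  7.5] ax 79.2
[[254.16219736 242.50408497]
 [254.23741364 213.07289085]]
```

View pics/w2.png

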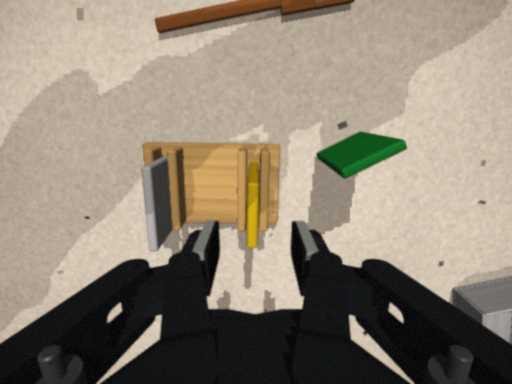

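The yellow divider's top edge runs from about (253,184) to (253,247), centred between the fingers. The dimmer part from row 162 to 184 is its end face.

Run:
```python
from h import *
c=grab("wrist"); o=telemetry.get_obs();h,s,v=cv2.split(cv2.cvtColor(c["img"],cv2.COLOR_BGR2HSV))
print([(r,int(v[r,253]),int(s[r,253])) for r in range(176,254,3)])
p=onz(c,[(253,184),(253,247.5)],.092);print(p,np.linalg.norm(p[0]-p[1])); m=p.mean(0); print(m,(m-np.array(o["position"]))@rot(o["tool_rot"]))
```

```text
[(176, 149, 245), (179, 156, 235), (182, 162, 230), (185, 194, 233), (188, 179, 236), (191, 178, 234), (194, 179, 235), (197, 177, 235), (200, 180, 232), (203, 203, 236), (206, 212, 226), (209, 207, 233), (212, 211, 231), (215, 210, 233), (218, 211, 230), (221, 210, 232), (224, 208, 233), (227, 206, 238), (230, 209, 231), (233, 206, 236), (236, 206, 231), (239, 205, 235), (242, 204, 235), (245, 206, 227), (248, 183, 78), (251, 193, 41)]
[[0.54604062 0.23475231 0.092     ]
 [0.53761416 0.18907103 0.092     ]] 0.046451956542836154
[0.54182739 0.21191167 0.092     ] [-0.00302234 -0.0008725   0.04414215]
```

Request:
step_arm --pt "-0.1 -0.03 0.4 0 0 0 40" --pt "0 0 0.6 0 0 0 40" --pt "0 0 0.6 0 0 0 40" --pt "0 0 0.5 0 0 0 40" --pt "0 0 0.1 0 0 0 40" --pt "0 0 0 0 0 0 40"

```text
clock: 4.15
position: [0.5396, 0.211, 0.0673]
tool_rot: [-0.0, 0.768, 0.64, -0.001]
ft_force: [-0.4, 0.2, -0.0]
grip_width: 0.0398
gripper_force: 0.0
```

Request:
step_arm --pt "0 0 0 0 0 0 0" --pt "0 0 0 0 0 0 0" --pt "0 0 0 0 0 0 0" --pt "0 0 0 0 0 0 0" --pt "0 0 0 0 0 0 0" --pt "0 0 0 0 0 0 0" --force 25

```text
clock: 4.65
position: [0.5414, 0.2119, 0.0696]
tool_rot: [0.0, 0.768, 0.64, 0.001]
ft_force: [-1.0, 0.1, 6.3]
grip_width: 0.0072
gripper_force: 31.2
```

Request:
step_arm --pt "0 0 -0.4 0 0 0 0" --pt "0 0 -0.6 0 0 0 0" --pt "0 0 -0.8 0 0 0 0" --pt "0 0 -0.9 0 0 0 0" --pt "0 0 -0.9 0 0 0 0" --pt "0 0 -0.9 0 0 0 0" --pt "0 0 -0.9 0 0 0 0" --pt "0 0 -0.6 0 0 0 0" --pt "0 0 0 0 0 0 0"

```text
clock: 5.4
position: [0.5423, 0.212, 0.2536]
tool_rot: [0.001, 0.768, 0.64, 0.004]
ft_force: [0.7, 0.5, 0.5]
grip_width: 0.0077
gripper_force: 30.2
```

Request:
step_arm --pt "-0.5 -0.02 0 0 0 0 0" --pt "-0.9 -0.02 0 0 0 0 0" --pt "-0.9 -0.02 0 0 0 0 0" --pt "-0.9 -0.02 0 0 0 0 0" --pt "-0.9 -0.02 0 0 0 0 0" --pt "-0.9 -0.02 0 0 0 0 0" --pt "-0.9 -0.02 0 0 0 0 0" --pt "-0.9 -0.02 0 0 0 0 0" --pt "-0.9 -0.02 0 0 0 0 0" --pt "-0.9 -0.02 0 0 0 0 0"

```text
clock: 6.23
position: [0.4857, -0.0435, 0.2464]
tool_rot: [-0.001, 0.768, 0.64, -0.001]
ft_force: [0.4, -0.5, -0.2]
grip_width: 0.0076
gripper_force: 30.2
```

Request:
step_arm --pt "-0.9 -0.02 0 0 0 0 0" --pt "-0.9 -0.02 0 0 0 0 0" --pt "-0.9 -0.02 0 0 0 0 0" --pt "-0.9 -0.02 0 0 0 0 0" --pt "-0.9 -0.02 0 0 0 0 0" --pt "-0.9 -0.02 0 0 0 0 0" --pt "-0.9 -0.02 0 0 0 0 0" --pt "0 0 0 0 0 -0.95 0" --pt "0 0 0 0 0 -0.95 0" --pt "0 0 0 0 0 -0.95 0" --pt "0 0 0 0 0 -0.95 0" --pt "0 0 0 0 0 0 0"

```text
clock: 7.23
position: [0.4478, -0.2267, 0.2465]
tool_rot: [-0.002, 0.603, 0.798, -0.001]
ft_force: [-0.4, -0.1, 0.3]
grip_width: 0.0074
gripper_force: 30.2
```

Run:
```python
from h import *
o=telemetry.get_obs();c=grab("wrist"); print(o["position"],rot(o["tool_rot"]).round(3).tolist(),o["clock"],o["grip_width"])
cv2.imwrite("pics/w3.png",c["img"])
h,s,v=cv2.split(cv2.cvtColor(c["img"],cv2.COLOR_BGR2HSV))
rectof(c,(h>125)&(h<160)&(s>100),0.054)
rectof(c,(h>125)&(h<160)&(s>100),0.0)
```

```text
[ 0.44782126 -0.22665443  0.24651462] [[-0.273, 0.962, -0.003], [0.962, 0.273, 0.001], [0.002, -0.003, -1.0]] 7.2333 0.007409804880481409
z 0.054 [465.  290.8] [ 775.3 -314.1] [ 59.  258.1] ax -27.7
z 0.054 [309.8 167.9] [ 511.2 -209.5] [218.2  63.9] ax 16.0
z 0.0 [465.  290.8] [ 832.7 -339.3] [ 68.8 301. ] ax -27.7
z 0.0 [309.8 167.9] [ 524.7 -217.3] [254.5  74.5] ax 16.0
```

View pics/w3.png

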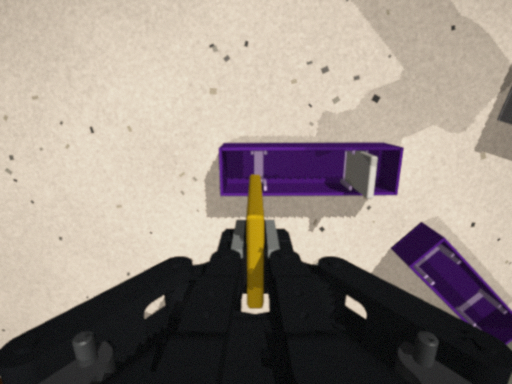

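The held divider is at (255,176 to 307). The box lies above it in the picture, spanning (220,143) to (402,197). The free slot's ribs are near (259,155) and (264,186), and the white divider is at (362,173). I'll enlarge this for edge measurement.

Run:
```python
from h import *
c=grab("wrist");im=c["img"];o=telemetry.get_obs()
np.save("/tmp/w3.npy",im)
a=cv2.resize(im[135:205,210:410],None,fx=4,fy=4,interpolation=cv2.INTER_CUBIC)
b=cv2.resize(cv2.rotate(im[165:315,235:275],cv2.ROTATE_90_COUNTERCLOCKWISE),None,fx=4,fy=4,interpolation=cv2.INTER_CUBIC)
d=np.zeros((450,800,3),np.uint8);d[:280]=a;d[285:445,:600]=b
cv2.imwrite("pics/c3.png",d)
h,s,v=cv2.split(cv2.cvtColor(im,cv2.COLOR_BGR2HSV))
print("div",[(r,int(v[r,256])) for r in range(170,200,2)],[(r,int(v[r,255]),int(s[r,255])) for r in range(298,314,2)])
p=(h>125)&(h<160)&(s>90)
for x in (228,238,300,320): r=np.where(p[130:210,x])[0]+130; print(x,r.min(),r.max(),[int(v[q,x]) for q in range(138,204,2)])
r=np.where(p[165])[0];print(r.min(),r[r<410].max())
print(proj(c,np.array(o["position"])))
```

```text
div [(170, 151), (172, 152), (174, 154), (176, 156), (178, 155), (180, 156), (182, 152), (184, 154), (186, 155), (188, 156), (190, 154), (192, 157), (194, 153), (196, 151), (198, 153)] [(298, 146, 229), (300, 143, 228), (302, 144, 230), (304, 144, 230), (306, 143, 223), (308, 175, 86), (310, 221, 39), (312, 216, 39)]
228 144 195 [225, 228, 175, 92, 95, 134, 111, 65, 66, 67, 68, 64, 62, 64, 64, 65, 66, 62, 63, 64, 91, 109, 107, 92, 90, 86, 87, 97, 139, 133, 161, 160, 153]
238 144 195 [205, 204, 161, 92, 95, 132, 104, 63, 68, 66, 64, 64, 65, 64, 67, 67, 66, 66, 65, 64, 84, 108, 112, 90, 90, 92, 84, 98, 132, 132, 154, 157, 161]
300 143 194 [194, 194, 120, 90, 101, 133, 95, 88, 86, 89, 87, 83, 86, 88, 84, 86, 87, 85, 89, 81, 101, 113, 102, 89, 86, 83, 89, 121, 133, 143, 157, 162, 158]
320 143 194 [195, 186, 112, 89, 106, 110, 73, 66, 73, 84, 88, 86, 84, 88, 82, 87, 87, 86, 85, 75, 93, 113, 102, 86, 87, 87, 86, 126, 133, 161, 164, 157, 156]
219 399
[[255.4209916  242.64968539]]
```

View pics/c3.png

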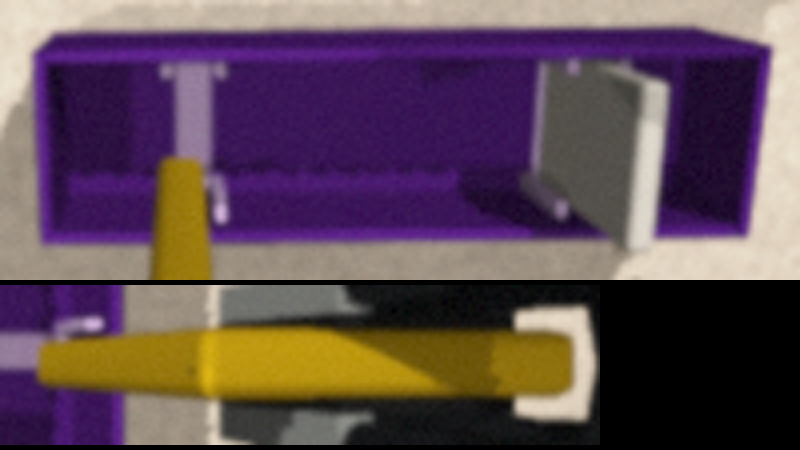

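Edges read from the enlargement:
- Rim corners: (219,147), (402.5,146), (397.5,194) and (220.5,196).
- Slot floor strip: columns 253.8 to 263 at rows 151 to 174.
- Held divider's top edge: rows 216 to 308 at column 255.

Run:
```python
from h import *
c=grab("wrist");o=telemetry.get_obs();Rt=rot(o["tool_rot"]);P=np.array(o["position"])
q=onz(c,[(219,147.2),(402.5,146.2),(397.5,194),(220.5,195.8)],.054)
print(q.round(4)); print([round(np.linalg.norm(q[i]-q[(i+1)%4]),4) for i in range(4)])
ctr=q.mean(0); ax=(q[1]+q[2]-q[0]-q[3])[:2]; a=np.arctan2(ax[1],ax[0]); print("ctr",ctr,np.degrees(a))
slot=ctr[:2]-.062*np.array([np.cos(a),np.sin(a)])
st=onz(c,[(258.4,155),(258.4,172)],.004); print("strip",st); u=np.array([np.cos(a),np.sin(a)]); print("strip along box x from ctr",(st[:,:2]-ctr[:2])@u)
t=onz(c,[(255.5,216),(255,308.3)],P[2]+.0224); print("div",t,np.linalg.norm(t[0]-t[1])); m=t.mean(0)
print("div in tool",(m-P)@Rt); print("slot",slot, "tool yaw",np.degrees(np.arctan2(Rt[1,1],Rt[0,1])))
d=np.r_[slot-m[:2],0]; print("shift in tool mm",(d@Rt)*1000)
```

```text
[[ 0.4005 -0.213   0.054 ]
 [ 0.6097 -0.1532  0.054 ]
 [ 0.6275 -0.2097  0.054 ]
 [ 0.4164 -0.2708  0.054 ]]
[np.float64(0.2176), np.float64(0.0593), np.float64(0.2198), np.float64(0.06)]
ctr [ 0.51352072 -0.21168766  0.054     ] 16.043481054846122
strip [[ 0.4503905  -0.21670699  0.004     ]
 [ 0.45683845 -0.23963137  0.004     ]]
strip along box x from ctr [-0.06205862 -0.06219734]
div [[ 0.4425152  -0.20355166  0.26976612]
 [ 0.4547951  -0.24854604  0.26976612]] 0.04664000524110074
div in tool [ 4.50069364e-04 -9.11059229e-05 -2.23993980e-02]
slot [ 0.45393548 -0.2288224 ] tool yaw 15.56290060866634
shift in tool mm [-4.08854098  4.34259763 -0.01103354]
```

Request:
step_arm --pt "-0.13 0.14 0.3 0 0 -0.07 0" --pt "0 0 0.7 0 0 0 0" --pt "0 0 0.8 0 0 0 0" --pt "0 0 0.8 0 0 0 0" --pt "0 0 0.8 0 0 0 0" --pt "0 0 0.5 0 0 0 0" --pt "0 0 0.3 0 0 0 0" --pt "0 0 0 0 0 0 0" --pt "0 0 0 0 0 0 0" --pt "0 0 0 0 0 0 0"

```text
clock: 8.22
position: [0.4557, -0.2294, 0.1233]
tool_rot: [0.001, 0.6, 0.8, 0.0]
ft_force: [0.1, 0.0, 0.4]
grip_width: 0.0078
gripper_force: 30.2
```

Run:
```python
from h import *
o=telemetry.get_obs();c=grab("wrist");Rt=rot(o["tool_rot"]);P=np.array(o["position"])
print(P,Rt.round(4).tolist(),o["ft_force"])
slot=np.r_[.45394,-.22882,.004+.0596]; d=slot-(P+Rt@[.00045,-.0001,0]); print("to go tool mm",d@Rt*1000)
cv2.imwrite("pics/w4.png",c["img"])
```

```text
[ 0.45570374 -0.22938032  0.12333894] [[-0.279, 0.9603, 0.0017], [0.9603, 0.279, -0.0004], [-0.0009, 0.0015, -1.0]] [0.10875481 0.04982005 0.43014831]
to go tool mm [ 0.63110514 -1.52852899 59.73562857]
```

View pics/w4.png

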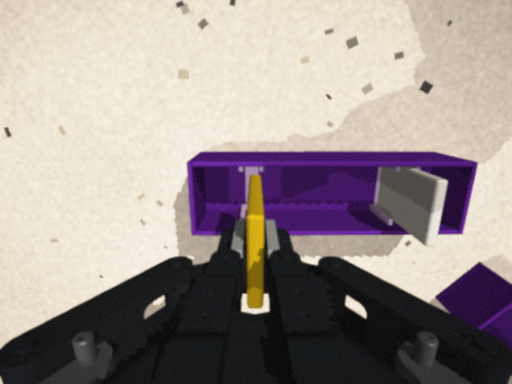

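The divider hangs over the slot, its lower end at (255,176) and the slot strip near column 253. I'll re-measure from this closer view.

Run:
```python
from h import *
print([np.array(telemetry.get_obs()["position"]).round(4).tolist() for _ in range(2)])
c=grab("wrist");o=telemetry.get_obs();Rt=rot(o["tool_rot"]);P=np.array(o["position"]);print(P.round(4))
im=c["img"];h,s,v=cv2.split(cv2.cvtColor(im,cv2.COLOR_BGR2HSV))
for r in (170,173): print(r,[(x,int(v[r,x]),int(s[r,x])) for x in range(236,272)])
for x in (210,300,340): print(x,[(r,int(v[r,x])) for r in list(range(148,170))+list(range(226,242))])
for r in (175,220): print(r,[(x,int(v[r,x])) for x in list(range(182,206))],[(x,int(v[r,x])) for x in range(450,480)])
```

```text
[[0.4558, -0.2294, 0.1235], [0.4558, -0.2294, 0.1235]]
[ 0.4559 -0.2293  0.1235]
170 [(236, 103, 191), (237, 109, 152), (238, 138, 91), (239, 161, 60), (240, 167, 53), (241, 164, 53), (242, 150, 66), (243, 126, 97), (244, 123, 114), (245, 156, 70), (246, 177, 55), (247, 178, 47), (248, 179, 48), (249, 180, 48), (250, 178, 49), (251, 178, 50), (252, 179, 51), (253, 177, 50), (254, 180, 50), (255, 178, 44), (256, 176, 54), (257, 162, 65), (258, 142, 77), (259, 152, 67), (260, 157, 55), (261, 153, 57), (262, 138, 61), (263, 118, 95), (264, 102, 155), (265, 102, 183), (266, 102, 190), (267, 102, 190), (268, 103, 193), (269, 98, 198), (270, 103, 186), (271, 102, 190)]
173 [(236, 104, 184), (237, 103, 196), (238, 103, 191), (239, 103, 178), (240, 105, 187), (241, 101, 187), (242, 102, 188), (243, 102, 185), (244, 119, 135), (245, 151, 68), (246, 171, 52), (247, 178, 46), (248, 178, 47), (249, 176, 46), (250, 175, 47), (251, 168, 42), (252, 170, 45), (253, 172, 43), (254, 170, 41), (255, 171, 42), (256, 169, 42), (257, 153, 50), (258, 126, 81), (259, 102, 145), (260, 98, 182), (261, 101, 17
[... 2098 characters left out ...]
53), (475, 221), (476, 241), (477, 244), (478, 243), (479, 243)]
220 [(182, 190), (183, 193), (184, 187), (185, 186), (186, 186), (187, 184), (188, 179), (189, 167), (190, 143), (191, 148), (192, 156), (193, 153), (194, 140), (195, 104), (196, 84), (197, 74), (198, 72), (199, 71), (200, 74), (201, 82), (202, 94), (203, 106), (204, 103), (205, 103)] [(450, 55), (451, 52), (452, 51), (453, 55), (454, 50), (455, 54), (456, 53), (457, 54), (458, 49), (459, 58), (460, 79), (461, 114), (462, 140), (463, 150), (464, 159), (465, 203), (466, 232), (467, 237), (468, 239), (469, 239), (470, 238), (471, 236), (472, 235), (473, 234), (474, 236), (475, 236), (476, 237), (477, 238), (478, 239), (479, 239)]
```

Run:
```python
from h import *
c=grab("wrist");o=telemetry.get_obs();Rt=rot(o["tool_rot"]);P=np.array(o["position"])
T=lambda uv,z:(onz(c,uv,z)-P)@Rt*1000
e=T([(210,160.5),(300,160.5),(210,235),(300,235)],.054); print("rim edges tool",e.round(1).tolist())
print("ends",T([(186.7,175),(189.6,220),(474.5,175),(464.9,220)],.054).round(1).tolist())
print("strip",T([(251,170),(251,173)],.004).round(1).tolist())
# divider top edge in hand
h,s,v=cv2.split(cv2.cvtColor(c["img"],cv2.COLOR_BGR2HSV)); print([int(v[r,255]) for r in range(208,224)],[(int(s[r,255])) for r in range(302,314)],[int(s[240,x]) for x in range(244,268)])
print("div top",T([(255,216),(255,308.3)],P[2]+.0224),"bottom corner",T([(255,176)],P[2]-.0596))
print("to floor",P[2]-.0636)
```

```text
rim edges tool [[31.4, -33.1, 69.3], [31.3, 33.6, 69.4], [-28.8, -35.7, 69.3], [-28.9, 36.2, 69.5]]
ends [[20.4, -51.1, 69.3], [-15.9, -51.2, 69.3], [20.3, 168.6, 69.7], [-16.7, 168.7, 69.7]]
strip [[13.6, -3.5, 119.4], [10.7, -3.5, 119.4]]
[175, 172, 176, 173, 176, 177, 190, 212, 227, 228, 225, 220, 216, 213, 215, 212] [228, 238, 227, 230, 227, 169, 80, 33, 24, 22, 27, 38] [0, 145, 217, 227, 235, 225, 230, 229, 232, 228, 231, 227, 234, 230, 230, 236, 228, 230, 230, 233, 214, 117, 13, 7]
div top [[ 23.5376735    0.17796888 -22.41645598]
 [-23.33024879   0.16389571 -22.38310538]] bottom corner [[21.84317916  0.23457185 59.58505198]]
to floor 0.059785228145224814
```

Request:
step_arm --pt "0.04 -0.12 0 0 0 0 0" --pt "0 0 0.3 0 0 0 0" --pt "0 0 0.4 0 0 0 0" --pt "0 0 0.4 0 0 0 0" --pt "0 0 0.3 0 0 0 0" --pt "0 0 0.2 0 0 0 0" --pt "0 0 0.1 0 0 0 0" --pt "0 0 0.1 0 0 0 0" --pt "0 0 0.0 0 0 0 0" --pt "0 0 0 0 0 0 0"

```text
clock: 9.2
position: [0.4512, -0.229, 0.0683]
tool_rot: [-0.0, 0.6, 0.8, -0.0]
ft_force: [0.4, 0.2, -0.7]
grip_width: 0.0074
gripper_force: 30.2
```

Request:
step_arm --pt "0 0 0.07 0 0 0 0" --pt "0 0 0.07 0 0 0 0" --pt "0 0 0.0 0 0 0 0" --pt "0 0 0 0 0 0 0"

```text
clock: 9.53
position: [0.4512, -0.2288, 0.0641]
tool_rot: [-0.0, 0.6, 0.8, 0.0]
ft_force: [-0.2, -0.1, -0.3]
grip_width: 0.0076
gripper_force: 30.2
```

Request:
step_arm --pt "0 0 0 0 0 0 16" --pt "0 0 0 0 0 0 24" --pt "0 0 0 0 0 0 24" --pt "0 0 0 0 0 0 24" --pt "0 0 0 0 0 0 24" --pt "0 0 0 0 0 0 24"

```text
clock: 10.03
position: [0.4513, -0.2288, 0.0642]
tool_rot: [0.0, 0.6, 0.8, 0.0]
ft_force: [0.3, 0.9, -0.5]
grip_width: 0.0239
gripper_force: 0.0
```

Request:
step_arm --pt "0 0 -0.3 0 0 0 24" --pt "0 0 -0.6 0 0 0 24" --pt "0 0 -0.8 0 0 0 24" --pt "0 0 -0.8 0 0 0 24" --pt "0 0 -0.8 0 0 0 24" --pt "0 0 -0.7 0 0 0 24" --pt "0 0 -0.4 0 0 0 24" --pt "0 0 0 0 0 0 24" --pt "0 0 0 0 0 0 24" --pt "0 0 0 0 0 0 24"

```text
clock: 10.87
position: [0.4505, -0.2284, 0.1949]
tool_rot: [-0.001, 0.6, 0.8, -0.0]
ft_force: [-0.6, -0.2, -0.3]
grip_width: 0.0242
gripper_force: 0.0
```

Run:
```python
from h import *
o=telemetry.get_obs();c=grab("wrist");print(o["position"],rot(o["tool_rot"]).round(4).tolist())
a=c["img"]; cv2.imwrite("pics/w5.png",a)
```

```text
[ 0.45047648 -0.22843318  0.19492083] [[-0.2797, 0.9601, -0.0018], [0.9601, 0.2797, 0.0006], [0.0011, -0.0016, -1.0]]
```

View pics/w5.png

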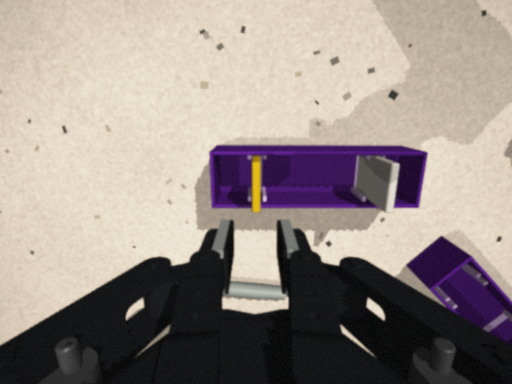

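The yellow divider stands upright in the slot at (256,155 to 212), and the white one is unchanged at (380,182). The fingers are clear.

Run:
```python
from h import *
c=grab("wrist");o=telemetry.get_obs();Rt=rot(o["tool_rot"]);P=np.array(o["position"])
T=lambda uv,z:((onz(c,uv,z)-P)@Rt*1000).round(1).tolist()
v=cv2.cvtColor(c["img"],cv2.COLOR_BGR2HSV)[...,2]
print([(r,int(v[r,320])) for r in list(range(144,160))+list(range(200,214))])
for r in (170,195): print(r,[(x,int(v[r,x])) for x in list(range(206,218))],[(x,int(v[r,x])) for x in range(414,428)])
print(T([(320,152),(320,207.3),(211,180),(423.5,180)],.054), "yellow top",T([(256,212)],.086))
print(o["joint_pos"])
```

```text
[(144, 185), (145, 139), (146, 100), (147, 90), (148, 92), (149, 91), (150, 94), (151, 111), (152, 125), (153, 119), (154, 104), (155, 93), (156, 90), (157, 92), (158, 89), (159, 89), (200, 88), (201, 93), (202, 91), (203, 94), (204, 105), (205, 125), (206, 140), (207, 139), (208, 138), (209, 159), (210, 168), (211, 167), (212, 164), (213, 166)]
170 [(206, 162), (207, 159), (208, 156), (209, 136), (210, 130), (211, 141), (212, 139), (213, 119), (214, 87), (215, 69), (216, 61), (217, 54)] [(414, 46), (415, 49), (416, 47), (417, 50), (418, 49), (419, 50), (420, 49), (421, 68), (422, 99), (423, 122), (424, 142), (425, 172), (426, 215), (427, 229)]
195 [(206, 162), (207, 161), (208, 163), (209, 164), (210, 154), (211, 135), (212, 140), (213, 137), (214, 118), (215, 86), (216, 74), (217, 67)] [(414, 45), (415, 49), (416, 52), (417, 70), (418, 101), (419, 131), (420, 146), (421, 184), (422, 225), (423, 233), (424, 233), (425, 231), (426, 234), (427, 235)]
[[27.6, 65.0, 140.6], [-30.7, 68.6, 140.5], [-1.2, -44.7, 140.8], [-1.0, 174.1, 140.3]] yellow top [[-23.9, 1.2, 108.7]]
[-0.39476808  0.0360796   0.83727812  1.89204464 -0.0276629   1.22803031
  0.73490803]
```

Request:
step_arm --pt "-0.02 0.3 0 0 0 0 85" --pt "0 0.6 0 0 0 0 85" --pt "0 0.7 0 0 0 0 85" --pt "0 0.52 0 0 0 0 85" --pt "0 0 0 0 0 0.6 85" --pt "0 0 0 0 0 0.9 85" --pt "0 0 0 0 0 0.9 85" --pt "0 0 0 0 0 0.9 85" --pt "0 0 0 0 0 0.9 85" --pt "0 0 0 0 0 0.9 85"

```text
clock: 11.8
position: [0.5128, -0.2112, 0.1952]
tool_rot: [-0.0, 0.815, 0.58, -0.001]
ft_force: [0.2, 0.1, 0.7]
grip_width: 0.0852
gripper_force: 0.0
```

Request:
step_arm --pt "0 0 0 0 0 0.9 85" --pt "0 0 0 0 0 0.9 85" --pt "0 0 0 0 0 0.9 85" --pt "0 0 0 0 0 0.9 85" --pt "0 0 0 0 0 0.9 85" --pt "0 0 0 0 0 0.9 85" --pt "0 0 0 0 0 0.9 85" --pt "0 0 0 0 0 0.9 85" --pt "0 0 0 0 0 0.79 85" --pt "0 0 0 0 0 0 85" --pt "0 0 0 0 0 0 85" --pt "0 0 0 0 0 0 85"

```text
clock: 12.8
position: [0.5126, -0.2114, 0.1957]
tool_rot: [0.0, 0.99, 0.143, -0.0]
ft_force: [-0.1, 0.2, 1.2]
grip_width: 0.085
gripper_force: 0.0
```

Run:
```python
from h import *
c=grab("wrist");o=telemetry.get_obs();Rt=rot(o["tool_rot"]);P=np.array(o["position"]);print(P,Rt.round(4).tolist(),o["joint_pos"])
h,s,v=cv2.split(cv2.cvtColor(c["img"],cv2.COLOR_BGR2HSV))
rectof(c,(h>125)&(h<160)&(s>100),0.054)
cv2.imwrite("pics/w6.png",c["img"])
```

```text
[ 0.51253712 -0.21149515  0.19581949] [[0.9595, 0.2816, -0.0005], [0.2816, -0.9595, -0.0002], [-0.0005, 0.0, -1.0]] [-0.56884775  0.22764274  1.0427321   1.78349625 -0.20659429  1.24877876
 -0.75657265]
z 0.054 [492.7 177.3] [ 591.4 -454. ] [72.1 56.4] ax 84.8
z 0.054 [255.1 181.8] [ 512.3 -211.9] [218.3  58.9] ax 16.2
z 0.054 [383.9  12.8] [ 685.1 -281.4] [35.2 79.6] ax -72.6
```

View pics/w6.png

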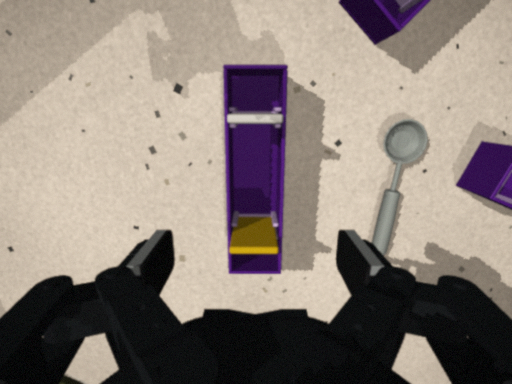

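The box is centred between the fingers, the yellow divider is at (254,240) and the white one at (255,118). The spoon handle is at (385,220), so I'll check that it clears the right finger.

Run:
```python
from h import *
c=grab("wrist");o=telemetry.get_obs();Rt=rot(o["tool_rot"]);P=np.array(o["position"])
print(((onz(c,[(378,190),(372,250),(398,125)],.005)-P)@Rt*1000).round(1).tolist())
```

```text
[[-25.6, 151.6, 190.9], [-107.4, 153.8, 191.0], [52.6, 165.8, 190.9]]
```

Request:
step_arm --pt "0 0 0.4 0 0 0 85" --pt "0 0 0.7 0 0 0 85" --pt "0 0 0.7 0 0 0 85" --pt "0 0 0.7 0 0 0 85" --pt "0 0 0.5 0 0 0 85" --pt "0 0 0 0 0 0 85"

```text
clock: 13.4
position: [0.5099, -0.2106, 0.1023]
tool_rot: [-0.001, 0.99, 0.141, -0.003]
ft_force: [-0.6, 0.9, 0.9]
grip_width: 0.0849
gripper_force: 0.0
```

Request:
step_arm --pt "0 0 0.5 0 0 0 85" --pt "0 0 0.6 0 0 0 85" --pt "0 0 0.6 0 0 0 85" --pt "0 0 0.4 0 0 0 85" --pt "0 0 0.3 0 0 0 85" --pt "0 0 0 0 0 0 85" --pt "0 0 0 0 0 0 85"

```text
clock: 13.98
position: [0.5125, -0.2119, 0.0343]
tool_rot: [0.0, 0.99, 0.141, -0.0]
ft_force: [0.7, -1.3, 0.4]
grip_width: 0.0846
gripper_force: 0.0
```

Request:
step_arm --pt "0 0 0 0 0 0 70" --pt "0 0 0 0 0 0 64" --pt "0 0 0 0 0 0 61" --pt "0 0 0 0 0 0 58" --pt "0 0 0 0 0 0 50" --pt "0 0 0 0 0 0 40" --pt "0 0 0 0 0 0 40" --pt "0 0 0 0 0 0 40" --force 50

```text
clock: 14.65
position: [0.5131, -0.2116, 0.0352]
tool_rot: [-0.0, 0.99, 0.141, 0.001]
ft_force: [-1.3, 1.6, 6.6]
grip_width: 0.0589
gripper_force: 54.7
```

Request:
step_arm --pt "0 0 -0.05 0 0 0 40" --pt "0 0 -0.15 0 0 0 40" --pt "0 0 -0.3 0 0 0 40" --pt "0 0 -0.4 0 0 0 40" --pt "0 0 -0.5 0 0 0 40" --pt "0 0 -0.5 0 0 0 40" --pt "0 0 -0.5 0 0 0 40" --pt "0 0 -0.4 0 0 0 40" --pt "0 0 -0.3 0 0 0 40" --pt "0 0 -0.15 0 0 0 40" --pt "0 0 -0.05 0 0 0 40"

```text
clock: 15.57
position: [0.5129, -0.2117, 0.1341]
tool_rot: [0.0, 0.99, 0.141, 0.001]
ft_force: [0.7, 0.2, -2.5]
grip_width: 0.0592
gripper_force: 54.2
```

Request:
step_arm --pt "0 0 0 0 0 0 40" --pt "0 0 0 0 0 0 40" --pt "0 0 0 0 0 0 40" --pt "0 0 0 0 0 0 40" --pt "0 0 0 0 0 0 40" --pt "0 0 0 0 0 0 40" --pt "0 0 0 0 0 0 40" --pt "0 0 0 0 0 0 40"

```text
clock: 16.23
position: [0.5124, -0.2117, 0.133]
tool_rot: [0.0, 0.99, 0.141, -0.0]
ft_force: [0.5, 0.1, -1.8]
grip_width: 0.0591
gripper_force: 54.2
```

Run:
```python
from h import *
c=grab("wrist");o=telemetry.get_obs();P=np.array(o["position"]);print(P,rot(o["tool_rot"]).round(4).tolist(),o["wrist_torque"],o["grip_width"],o["gripper_force"])
h,s,v=cv2.split(cv2.cvtColor(c["img"],cv2.COLOR_BGR2HSV))
rectof(c,(h>125)&(h<160)&(s>100),0.154)
s2=grab("scene")["img"]
d=np.zeros((600,600,3),np.uint8); d[:288,:384]=cv2.resize(c["img"],(384,288)); d[290:590,:400]=cv2.resize(s2[100:200,190:323],(400,300),interpolation=cv2.INTER_CUBIC)
cv2.imwrite("pics/w7.png",d)
```

```text
[ 0.51241422 -0.21162281  0.13305419] [[0.9601, 0.2796, -0.0001], [0.2796, -0.9601, 0.0001], [-0.0001, -0.0001, -1.0]] [-0.03749463  0.02835105  0.00292925] 0.05913660841023467 54.19146001338959
z 0.154 [507.5 193.3] [ 575.4 -306.7] [12.1  5.3] ax 30.6
z 0.154 [254.8 230.2] [ 524.2 -208.6] [83.  59.6] ax 16.2
z 0.154 [414.7   6.9] [ 627.2 -239.4] [ 8.6 23.8] ax -72.5
z 0.154 [254.7  62.4] [ 594.8 -188.4] [41.2 57.9] ax -73.8
```

View pics/w7.png

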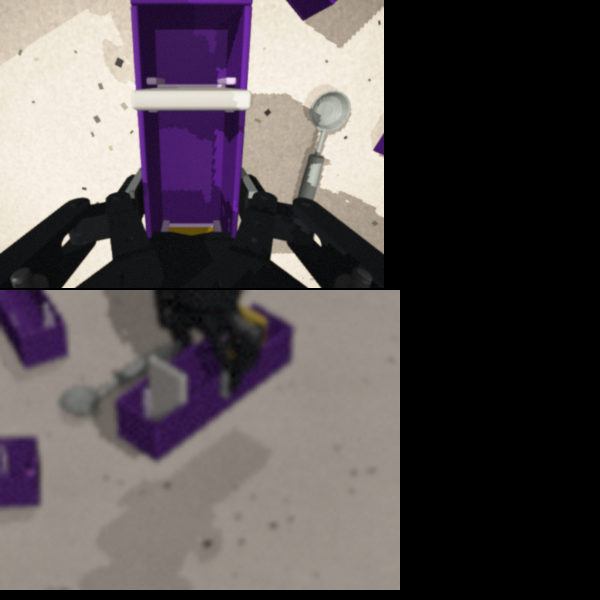

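The box is lifted with both dividers in place: white at (190,98) in the wrist half, yellow at (190,230). I'll check that it's level by comparing the rim width along the box.

Run:
```python
from h import *
c=grab("wrist");o=telemetry.get_obs();Rt=rot(o["tool_rot"]);P=np.array(o["position"])
h,s,v=cv2.split(cv2.cvtColor(c["img"],cv2.COLOR_BGR2HSV))
m=(h>125)&(h<160)&(s>100)
for r in (15,40,70,90,160,190,215):
    x=np.where(m[r,160:350])[0]+160; a,b=x.min()-.5,x.max()+.5
    d=ray(c,[(a,r),(b,r)])@Rt   # tool axes; find the depth at which width across tool y is 60 mm
    w=d[1,1]/d[1,2]-d[0,1]/d[0,2]; z=.060/w
    p=(c["eye"]-P)@Rt+d[0]/d[0,2]*z; print(r,a,b,"tool x,z mm",(p*1000).round(1)[[0,2]],"rim z",round(P[2]-p[2],4))
```

```text
15 174.5 334.5 tool x,z mm [102.7 -16.8] rim z 0.1499
40 176.5 333.5 tool x,z mm [ 94.  -16.8] rim z 0.1499
70 177.5 331.5 tool x,z mm [ 83.2 -17.3] rim z 0.1504
90 179.5 330.5 tool x,z mm [ 75.8 -17. ] rim z 0.1501
160 184.5 325.5 tool x,z mm [ 47.5 -16.3] rim z 0.1494
190 186.5 323.5 tool x,z mm [ 34.2 -16.4] rim z 0.1495
215 187.5 321.5 tool x,z mm [ 22.7 -16.9] rim z 0.15
```

The rim sits at z ≈ 0.150 m along the whole visible length, so the box is level with its underside near 96 mm. Handing in.

```bash
python3 -c "
from h import *
print(workorder.hand_in())"
```

```text
the job is handed in; nothing more can be done
None
```

The yellow divider is in the box's empty slot, and the gripper is holding the box level and still, about 96 mm above the granite, with both dividers in place; the job is handed in, but no verdict was returned.

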